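# Put the three mixed-up joinery pieces back into their own trays

## Task

The turned foot, the tenoned post end and the sanding block have each been left in another one's tray: put the round foot back in the round dish, the square post in the square tray and the oblong sanding block in the long tray, each standing upright in the middle of its tray, with the block lying lengthwise along its tray. Every tray is taken, so set a piece down on the empty cork mat first to make room, and leave the mat empty again at the end. Leave the white glue bottle standing where it is.

Things in the scene. Friction and masses are not known exactly. Their poses are not given: they have to be found in the camera images.
- foot_mid (a point): Turned wooden furniture foot, standing upright: a plain cylinder 50 mm in diameter and 42 mm high with a smaller collar (32 mm diameter, 14 mm high) on top, 56 mm high in all. The point is on its axis, half-way up (28 mm above its underside); z is up. It is at home in the round dish.
- post_mid (a point): End of a square wooden post with a tenon, standing upright: body 46 x 46 mm and 48 mm high, and on top of it a tenon 16 mm thick along x, 30 mm along y, 18 mm high; 66 mm high in all. The point is on its centre line, half-way up (33 mm above its underside); x and y are square to its sides, z is up. It is at home in the square tray.
- block_mid (a point): Oblong wooden sanding block with a dark abrasive layer on top: 100 mm along its x, 50 mm along its y, 50 mm high. The point is its centre (25 mm above its underside); z is up. It is at home in the long tray.
- round_dish: Shallow round dark-wood dish, fixed to the bench: 135 mm outside, 125 mm inside, floor 8 mm and rim 12 mm above the bench top. Home of the turned foot. Origin at the centre of its underside, on the bench top. Something else lies in it at the start.
- square_tray: Shallow square dark-wood tray, fixed to the bench: 120 x 120 mm outside, 110 x 110 mm inside, floor 8 mm and rim 12 mm above the bench top. Home of the tenoned post. Origin at the centre of its underside, on the bench top; x and y along its sides. Something else lies in it at the start.
- long_tray: Shallow oblong dark-wood tray, fixed to the bench: 150 mm along its x and 85 mm along its y outside, 140 x 75 mm inside, floor 8 mm and rim 12 mm above the bench top. Home of the sanding block. Origin at the centre of its underside, on the bench top. Something else lies in it at the start.
- cork_mat: Flat cork mat without a rim, fixed to the bench: 120 x 120 mm, its top 6 mm above the bench top. Empty at the start: the spare place. Origin at the centre of its underside, on the bench top.
- glue: Bystander: white glue bottle standing loose among the trays, 48 mm in diameter, 115 mm high. Origin at the centre of its underside. Leave it standing where it is.
Mind the look-alikes: they are no part of the job. What is shaped like the part that bears foot_mid but turquoise is not meant. Leave any purple look-alike of the part that bears block_mid alone.

How it is judged (in metres and radians):
On the way:
1. one of the three pieces has been set down upright on the cork mat and let go (((horizontal distance between foot_mid and cork_mat below 0.05 m and z of foot_mid in the frame of cork_mat between 0.03 and 0.038 m and angle between foot_mid's own z axis and vertical below 0.12 rad and linear speed of foot below 0.02 m/s and contact force between the fingers and foot below 0.05 N) or (horizontal distance between post_mid and cork_mat below 0.05 m and z of post_mid in the frame of cork_mat between 0.035 and 0.043 m and angle between post_mid's own z axis and vertical below 0.12 rad and linear speed of post below 0.02 m/s and contact force between the fingers and post below 0.05 N) or (horizontal distance between block_mid and cork_mat below 0.05 m and z of block_mid in the frame of cork_mat between 0.027 and 0.035 m and angle between block_mid's own z axis and vertical below 0.12 rad and linear speed of block below 0.02 m/s and contact force between the fingers and block below 0.05 N))), for 0.2 s.
At the end, for the whole second after the job is handed in: Foot in the round dish, post in the square tray, block in the long tray: each upright (0.12 rad), on the tray floor (height within 4 mm), centre within 15 mm of the tray's centre, at rest; block lengthwise along its tray within 0.26 rad, either way round. So the mat is empty (horizontal distance between foot_mid and round_dish below 0.015 m and z of foot_mid in the frame of round_dish between 0.032 and 0.04 m and angle between each of foot_mid, post_mid, block_mid's own z axis and vertical below 0.12 rad and linear speed of each of foot, post, block below 0.02 m/s and horizontal distance between post_mid and square_tray below 0.015 m and z of post_mid in the frame of square_tray between 0.037 and 0.045 m and horizontal distance between block_mid and long_tray below 0.015 m and z of block_mid in the frame of long_tray between 0.029 and 0.037 m and angle between the x axis of block_mid and the x axis of long_tray, either way round below 0.26 rad); the robot touches nothing.
It fails at once if the glue bottle is shifted by more than 25 mm or tipped (distance of glue from where it was at the start of the episode above 0.025 m or angle between glue's own z axis and vertical above 0.3 rad).
It also fails if it takes over 107 s, if anything falls off the work surface, if the arm or the gripper's body presses on something with over 40 N, if the wrist force passes 120 N, or if a joint passes its speed limit or range.

## Robot

A 6-joint arm with a two-finger parallel gripper is mounted at the origin on the work surface. World frame = base frame: x ahead of the robot, y to its left, z up, the work surface at z = 0. Lengths are in mm, angles in rad, forces in N, time in s.
With the tool pointing down it reaches from about 300 to 775 mm from the base axis. Payload 14.6 kg.
Tool frame: the origin (TCP) lies on the centre line of the jaws, within the pads' length; the fingertips stand ahead of it and the grasp point (between the pads) is the TCP (manip.tip_reach is the z of the fingertips in the tool frame, in mm); z points along the fingers, y is the direction in which the jaws open and shut (so a half turn about z gives the same grasp; the last joint's range is limited). The gripper opens to 94 mm and grips with 3 to 60 N. Pads are 16 mm wide; open, the fingers measure 119 mm over their backs; the gripper's body (75 mm by 177 mm) begins 78 mm behind the grasp point.
Start: joints at [-1.207, 0.3, 1.521, -0, 1.321, -0.067], TCP at [229.671, -499.741, 224.446] pointing down, gripper open.
Joint ranges: [-3.03, 3.03], [-0.79, 2.21], [0.23, 2.52], [-1.04, 4.18], [0, 3.07], [-2.55, 2.55]. Speed limits (rad/s): [2.22, 2.22, 2.57, 3.14, 3.14, 3.14].

## Interface

Orientations are given as [roll, pitch, yaw] about the fixed x, y, z axes, in that order (R = Rz(yaw) Ry(pitch) Rx(roll)).
In Python, from cell import manip, camera, search_frame, masks_of, tip_of gives the robot as it stands.
- The arm moves only by the tool send_rows, never from a script. Its argument "plan" is a list of rows, each an object with "travel": the shift along the tool's x, y, z in mm, a list of three; "delta_rot": the turn, a rotation vector about the tool's x, y, z in degrees, a list of three; "fingers": the gripper's target within -1 to 1 (shut at 1, half-way at 0, fully open at -1). In form: [{"travel": [dx, dy, dz], "delta_rot": [wx, wy, wz], "fingers": fingers}, ...]. A call has 1 to 20 rows; each row shifts and turns the commanded pose from where the row before left it, along the tool's axes as they then stand; what a row does not reach is not made up. A row lasts 1/8 s, in which the tool goes at most 62.5 mm and 10.7 degrees, less where a joint would pass 70% of its speed; a pose out of reach is approached as far as the arm can. A call is refused whole if a number of a shift passes 62.5 or a number of a turn 10.7, either way. A call with a gripper value outside its range is refused whole. The fingers move at their own pace and stop on an object; "grip_force" is the grip in N (left out, the last holds). Time passes only in rows, so rows that do not move let the fingers close. It gives the time, the measured TCP pose, the force and the opening at its end, in the units of the state.
- manip.read_state(): the state, without advancing time (a new reading comes with each control period).
- camera(name): name is "scene" or "top" or "wrist"; returns a dict with "color" (384x512x3 uint8, red, green, blue), "z_map" (384x512 float32, mm along the optical axis (not along the pixel's ray), 0 where there is no reading), "fov_y" (degrees; the focal length in pixels is half the picture's height over the tangent of half this angle, whatever the lens; pixels are square), "cx", "cy" (the principal point, pixels), "k1" (the pictures are not rectified: a ray, as slopes to the right and down, at radius r is drawn at 1 + k1 r^2 times it, then the intrinsics apply), "world_from_camera" (4x4, takes a point from camera to world coordinates); the wrist camera has in their place "tool_from_camera" (4x4, takes a point from camera to tool coordinates, whose origin is the TCP and whose axes are the flange's). Camera axes: x right, y up, looking along -z (the intrinsics and any distortion apply to the point x, -y, -z); pixel columns grow to the right and rows downward; lengths in mm; the calibration is good to about 2 mm. A picture is of the moment at which its call begins: read the wrist's pose just before it.
- manip.sign_off(): hands the job in, once; it reports no verdict.
Trained networks look in the newest picture that a camera, given by its name, has taken for a name from the list of things; names that differ only in an ending like _2 or _b are one class to them, and where a whole thing is asked for, a point or a joint stands for the part that bears it (a point fixed in the world has none). Each returns a list of dicts, best first, with "confidence" (0 to 1); they miss things now and then, are a little off and sometimes report something else, mostly with a low value. They report only what shows in the picture. A call takes as long as a camera call. They do not tell look-alikes from the thing itself.
- search_frame(name, camera): "at" ([x, y, z] in mm, in the coordinates of the camera as it stood for that picture, good to about 4 mm: the middle of the surface that is visible of it).
- masks_of(name, camera): "region" (384x512 bool, what is visible of it).
- tip_of(name, camera): "at" ([x, y, z] in mm, in the coordinates of the camera as it stood for that picture, good to about 4 mm: a listed point, or the origin of a listed thing).
The state is a dict: "clock": time; "joints": joint angles; "qd": joint speeds; "effort": joint torques, N m; "eef_pos": TCP position; "eef_rot": TCP orientation; "wrist_force": force on the tool from outside, world axes, zero at the start; "moment": the same for the moment, N m; "finger_gap": finger opening in mm.
Only numpy, scipy, OpenCV 4.12 (cv2) and the standard library are available. Lean on these libraries where they do the work, as an engineer would, in place of code of your own. Each camera call takes 0.05 s, during which the arm holds its last target. There are 200 camera calls.

## Working session

There is one attempt and no reset: what is moved stays moved. The work goes in short steps, Python scripts to look and compute and a tool call to move; the robot and the scene stay as the last step left them, time stands still between calls to the robot, and variables do not carry over. Pictures are saved under pics/ and viewed, about 12 in all and at most 16, crops included, and the job is handed in when it is done.

Besides the shell and the picture viewer there is one more tool, called as a command line: name --argument value ..., lists and objects as JSON in quotes. send_rows: Moves the arm, as the interface text tells. Its arguments: {"type":"object","properties":{"plan":{"type":"array"},"grip_force":{"type":"number"}},"required":["plan"]}

```bash
ls; mkdir -p pics; cat > h.py <<'E'
import numpy as np, cv2
from cell import manip, camera, search_frame, masks_of, tip_of
from scipy.spatial.transform import Rotation as R
def w2c(c):
    if "world_from_camera" in c: return np.array(c["world_from_camera"])
    s=c["st"]; T=np.eye(4); T[:3,:3]=R.from_euler('xyz',s["eef_rot"]).as_matrix(); T[:3,3]=s["eef_pos"]
    return T@np.array(c["tool_from_camera"])
def grab(n):
    s=manip.read_state(); c=camera(n); c["st"]=s; c["W"]=w2c(c); return c
def cloud(c):
    z=c["z_map"]; h,w=z.shape; f=h/2/np.tan(np.radians(c["fov_y"])/2)
    K=np.array([[f,0,c["cx"]],[0,f,c["cy"]],[0,0,1]])
    u,v=np.meshgrid(np.arange(w),np.arange(h))
    p=cv2.undistortPoints(np.stack([u.ravel(),v.ravel()],1).astype(np.float64)[:,None],K,np.array([c["k1"],0,0,0.])).reshape(h,w,2)
    P=np.stack([p[...,0]*z,-p[...,1]*z,-z],-1)
    return P@c["W"][:3,:3].T+c["W"][:3,3]
def toW(c,a): return c["W"][:3,:3]@np.array(a)+c["W"][:3,3]
E
python3 - <<'E'
from h import *
for n in ("top","scene"):
    c=grab(n); cv2.imwrite(f"pics/{n}1.png",c["color"][...,::-1]); P=cloud(c)
    np.savez(f"{n}1.npz",P=P,col=c["color"],z=c["z_map"])
    print(n,c["fov_y"],c["W"][:3,3].round())
    for k in ["foot_mid","post_mid","block_mid","round_dish","square_tray","long_tray","cork_mat","glue"]:
        print(k,[(round(d["confidence"],2),toW(c,d["at"]).round().tolist()) for d in tip_of(k,n)[:4]])
E
```

```text
pics
top 43.2626303116937 [ 390.   13. 1099.]
foot_mid [(0.84, [691.0, 14.0, 27.0]), (0.7, [653.0, -154.0, 36.0])]
post_mid [(0.7, [469.0, -256.0, 42.0])]
block_mid [(0.86, [281.0, 261.0, 24.0]), (0.64, [460.0, 21.0, 34.0])]
round_dish [(0.72, [457.0, 18.0, 3.0]), (0.25, [467.0, -258.0, 45.0])]
square_tray [(0.97, [650.0, -139.0, -2.0])]
long_tray [(0.93, [464.0, -255.0, 4.0])]
cork_mat [(0.77, [463.0, 247.0, 1.0])]
glue [(0.83, [646.0, 112.0, 1.0])]
scene 43.941251127721166 [1016.  626.  930.]
foot_mid [(0.85, [648.0, -162.0, 37.0]), (0.75, [691.0, 9.0, 24.0])]
post_mid [(0.75, [466.0, -263.0, 43.0]), (0.55, [468.0, 245.0, -1.0])]
block_mid [(0.59, [284.0, 261.0, 24.0]), (0.57, [456.0, 16.0, 32.0])]
round_dish [(0.88, [455.0, 18.0, 2.0])]
square_tray [(0.69, [648.0, -142.0, 1.0])]
long_tray [(0.68, [457.0, -259.0, -1.0]), (0.54, [462.0, -262.0, 45.0])]
cork_mat [(0.57, [471.0, 242.0, -2.0]), (0.44, [460.0, -264.0, 44.0])]
glue [(0.65, [643.0, 105.0, 0.0])]
```

View pics/top1.png

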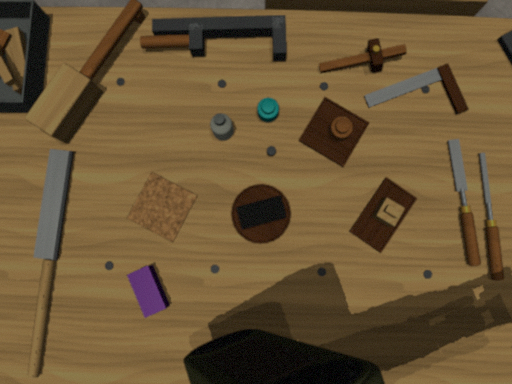

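```bash
python3 - <<'E'
from h import *
for n in ("top","scene"):
    d=np.load(f"{n}1.npz"); P=d["P"]; Z=P[...,2]; ok=d["z"]>0
    def near(x,y,r,lo,hi): 
        m=ok&(np.hypot(P[...,0]-x,P[...,1]-y)<r)&(Z>lo)&(Z<hi); return P[m]
    def rect(name,q):
        (c,s,a)=cv2.minAreaRect(q[:,:2].astype(np.float32)); print(n,name,len(q),"c",np.round(c,1),"s",np.round(s,1),"ang",round(a,1),"medz",np.median(q[:,2]).round(1),"mean",q.mean(0).round(1))
    rect("block top",near(460,20,75,50,70)); rect("foot collar",near(650,-156,40,60,75)); rect("foot shoulder",near(650,-156,40,45,54))
    rect("tenon",near(468,-258,40,68,85)); rect("post shoulder",near(468,-258,45,50,62))
    rect("glue",near(646,110,45,30,140))
    rect("decoy foot",near(691,12,45,30,140)); rect("decoy block",near(282,261,75,40,80))
    rect("bench",near(560,-40,30,-10,20))
    for nm,x,y,r in (("round",457,18,85),("sq",650,-140,90),("long",462,-257,88),("mat",464,246,90)): rect(nm,near(x,y,r,3.8 if nm=="mat" else 5,15))
E
```

```text
top block top 1083 c [456.7  21.6] s [ 50.4 100. ] ang 16.6 medz 59.0 mean [456.4  21.6  58.9]
top foot collar 161 c [ 650.8 -151.8] s [30.2 30.2] ang 41.1 medz 65.0 mean [ 650.4 -151.8   64.9]
top foot shoulder 202 c [ 650.7 -151.7] s [47.3 48.4] ang 46.0 medz 50.3 mean [ 647.6 -150.2   50.3]
top tenon 114 c [ 464.7 -259.2] s [30.4 16.8] ang 58.8 medz 74.2 mean [ 465.  -258.3   74.2]
top post shoulder 332 c [ 464.8 -259.1] s [46.6 46.8] ang 60.2 medz 56.7 mean [ 465.2 -256.9   56.6]
top glue 453 c [643.2 111.5] s [43.  46.8] ang 14.0 medz 81.1 mean [638.2 109.5  82.6]
top decoy foot 394 c [691.   12.2] s [48.9 47.4] ang 0.7 medz 44.9 mean [688.9  12.7  48.1]
top decoy block 1170 c [280.7 262.9] s [101.1  52.4] ang 25.0 medz 51.0 mean [281.2 261.8  50.8]
top bench 534 c [559.9 -39.7] s [58.6 57.5] ang 1.3 medz 1.1 mean [559.9 -39.9   1. ]
top round 1659 c [460.4  22.1] s [159.5 153.9] ang 73.8 medz 9.7 mean [454.2  23.2   9.8]
top sq 2199 c [ 647.8 -143.3] s [167.9 168. ] ang 68.9 medz 9.4 mean [ 647.8 -137.2    9.6]
top long 1896 c [ 461.4 -255.2] s [168.6 165.1] ang 72.0 medz 9.5 m
[... 666 characters left out ...]
edz 76.2 mean [652.5 120.8  75. ]
scene decoy foot 335 c [694.1  14.2] s [42.  49.4] ang 66.8 medz 43.5 mean [695.9  16.6  46.5]
scene decoy block 709 c [279.5 260. ] s [106.1  50. ] ang 25.8 medz 49.5 mean [284.4 262.6  49.3]
scene bench 321 c [559.8 -39.3] s [57.2 57.6] ang 32.3 medz 0.0 mean [ 5.602e+02 -3.950e+01  2.000e-01]
scene round 707 c [454.8  28. ] s [121.7 143.4] ang 70.6 medz 9.0 mean [479.1  38.6   9.2]
scene sq 1275 c [ 645.7 -130.7] s [152.4 143.5] ang 63.9 medz 9.0 mean [ 652.9 -134.2    9.2]
scene long 829 c [ 460.9 -254.5] s [134.2 166.3] ang 73.4 medz 8.9 mean [ 463.4 -252.5    9.2]
scene mat 1942 c [459.9 250.5] s [146.2 154.9] ang 74.8 medz 6.1 mean [468.6 246.2   6.2]
```

The top view shows the block in the round dish (261,212), the foot in the square tray (342,127) and the post in the long tray (391,210). The mat (162,207) is empty. The purple block and turquoise foot are decoys. Next I'll measure the tray outlines by colour.

```bash
python3 - <<'E'
from h import *
print("tip",manip.tip_reach, manip.read_state()["eef_rot"])
d=np.load("top1.npz"); P=d["P"]; Z=P[...,2]; col=d["col"].astype(int); V=col.max(-1)
print("cols",col[212,238],col[110,330],col[205,165],col[200,240],col[160,240])
vis=cv2.imread("pics/top1.png")
for nm,x,y,r in (("round",457,20,85),("sq",650,-140,95),("long",462,-256,95),("mat",464,246,95)):
    m=(np.hypot(P[...,0]-x,P[...,1]-y)<r)&(d["z"]>0)&(Z<16)
    if nm=="mat": m&=Z>4
    else: m&=V<95
    m=cv2.morphologyEx(m.astype(np.uint8),cv2.MORPH_OPEN,np.ones((3,3)))
    k,l,s,_=cv2.connectedComponentsWithStats(m); m=l==1+s[1:,4].argmax()
    vis[m]=(0,255,0)
    q=P[m][:,:2].astype(np.float32); print(nm,m.sum(),[np.round(t,1) for t in cv2.minAreaRect(q)],[np.round(t,1) for t in cv2.minEnclosingCircle(q)])
cv2.imwrite("pics/seg.png",cv2.resize(vis[80:280,120:440],None,fx=2,fy=2))
E
```

```text
tip 19.0 [-3.14156814e+00 -2.37909970e-05  4.30823557e-01]
cols [20 20 19] [59 36 21] [120  88  55] [47 29 15] [126 100  63]
round 1606 [array([456.8,  21.4]), array([131.8, 132.7]), np.float64(10.2)] [array([457.6,  21.3]), np.float64(67.7)]
sq 2189 [array([ 651.7, -142.3]), array([120.7, 126.4]), np.float64(60.3)] [array([ 650.9, -142. ]), np.float64(81.0)]
long 1804 [array([ 463. , -255.3]), array([ 85.3, 153.7]), np.float64(56.4)] [array([ 460.2, -259.5]), np.float64(84.8)]
mat 2378 [array([467.6, 246.7]), array([123.4, 119.1]), np.float64(64.8)] [array([466.7, 245.5]), np.float64(81.2)]
```

View pics/seg.png

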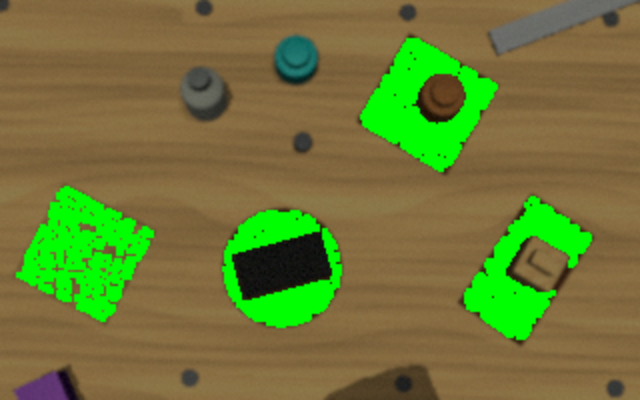

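send_rows --plan '[{"travel":[0,0,0],"delta_rot":[0,0,-10.2],"fingers":-1},{"travel":[0,0,0],"delta_rot":[0,0,-10.2],"fingers":-1},{"travel":[0,0,0],"delta_rot":[0,0,-10.2],"fingers":-1},{"travel":[0,0,0],"delta_rot":[0,0,-10.2],"fingers":-1},{"travel":[0,0,0],"delta_rot":[0,0,-10.2],"fingers":-1},{"travel":[0,0,0],"delta_rot":[0,0,-10.2],"fingers":-1},{"travel":[0,0,0],"delta_rot":[0,0,-10.2],"fingers":-1},{"travel":[0,0,0],"delta_rot":[0,0,-10.5],"fingers":-1},{"travel":[36.2,30.5,8],"delta_rot":[0,0,0],"fingers":-1},{"travel":[36.2,30.5,8],"delta_rot":[0,0,0],"fingers":-1},{"travel":[36.2,30.5,8],"delta_rot":[0,0,0],"fingers":-1},{"travel":[36.2,30.5,8],"delta_rot":[0,0,0],"fingers":-1},{"travel":[36.2,30.5,8],"delta_rot":[0,0,0],"fingers":-1},{"travel":[36.2,30.5,8],"delta_rot":[0,0,0],"fingers":-1},{"travel":[36.2,30.5,8],"delta_rot":[0,0,0],"fingers":-1},{"travel":[36.2,30.5,8],"delta_rot":[0,0,0],"fingers":-1},{"travel":[36.2,30.5,8],"delta_rot":[0,0,0],"fingers":-1},{"travel":[36.2,30.5,8],"delta_rot":[0,0,0],"fingers":-1},{"travel":[36.2,30.5,8],"delta_rot":[0,0,0],"fingers":-1},{"travel":[36.2,30.5,8],"delta_rot":[0,0,0],"fingers":-1}]' --grip_force 25

```text
clock: 3.4
eef_pos: [457.0, 22.6, 128.4]
eef_rot: [3.141, 0.0, 1.86]
wrist_force: [0.6, -0.4, 0.4]
finger_gap: 94.0
```

```bash
cat >> h.py <<'E'
def near(P,z,x,y,r,lo,hi):
    m=(z>0)&(np.hypot(P[...,0]-x,P[...,1]-y)<r)&(P[...,2]>lo)&(P[...,2]<hi); return P[m]
def rect(name,q):
    if len(q)<5: print(name,"none"); return
    (c,s,a)=cv2.minAreaRect(q[:,:2].astype(np.float32)); print(name,len(q),"c",np.round(c,1),"s",np.round(s,1),"ang",round(a,1),"medz",np.median(q[:,2]).round(1))
def step(x,y,z,yawdeg):
    "shift in tool axes AFTER turning to yaw, and the tool-z turn"
    s=manip.read_state(); y0=np.degrees(s["eef_rot"][2]); d=np.array([x,y,z])-s["eef_pos"]
    c,n=np.cos(np.radians(yawdeg)),np.sin(np.radians(yawdeg))
    print("travel",np.round([c*d[0]+n*d[1],n*d[0]-c*d[1],-d[2]],1),"turn z",round((y0-yawdeg+180)%360-180,1),"len",np.linalg.norm(d).round())
E
python3 - <<'E'
from h import *
c=grab("wrist"); P=cloud(c); cv2.imwrite("pics/w1.png",c["color"][...,::-1])
rect("block",near(P,c["z_map"],457,22,80,50,70)); print(c["st"]["eef_pos"])
E
```

```text
block 8474 c [458.4  18.3] s [ 50.2 100.2] ang 16.6 medz 58.8
[457.03231835  22.6061726  128.39373258]
```

View pics/w1.png

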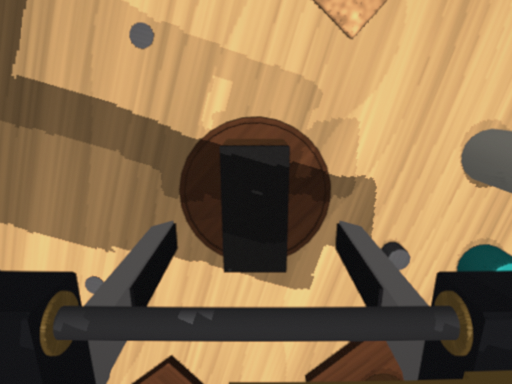

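The wrist view shows the block (255,207) centred between the jaws and aligned with them. Next: descend and grip.

send_rows --plan '[{"travel":[-3,0,31],"delta_rot":[0,0,0],"fingers":-1},{"travel":[0,0,31],"delta_rot":[0,0,0],"fingers":-1},{"travel":[0,0,20],"delta_rot":[0,0,0],"fingers":-1},{"travel":[0,0,10],"delta_rot":[0,0,0],"fingers":-1},{"travel":[0,0,0],"delta_rot":[0,0,0],"fingers":1},{"travel":[0,0,0],"delta_rot":[0,0,0],"fingers":1},{"travel":[0,0,0],"delta_rot":[0,0,0],"fingers":1},{"travel":[0,0,0],"delta_rot":[0,0,0],"fingers":1},{"travel":[0,0,0],"delta_rot":[0,0,0],"fingers":1},{"travel":[0,0,0],"delta_rot":[0,0,0],"fingers":1},{"travel":[0,0,-10],"delta_rot":[0,0,0],"fingers":1},{"travel":[0,0,-20],"delta_rot":[0,0,0],"fingers":1},{"travel":[0,0,-30],"delta_rot":[0,0,0],"fingers":1}]' --grip_force 25

```text
clock: 5.08
eef_pos: [456.8, 18.2, 97.0]
eef_rot: [-3.14, -0.0, 1.86]
wrist_force: [0.4, -0.3, -0.9]
finger_gap: 50.1
```

```bash
python3 - <<'E'
from h import *
s=manip.read_state(); print(s["finger_gap"],s["wrist_force"],np.degrees(s["eef_rot"]))
step(467,246,38,106.6)
E
```

```text
50.145647960308736 [ 0.39649728 -0.28980775 -0.92228829] [-1.79919609e+02 -2.84193687e-02  1.06580852e+02]
travel [215.4  74.8  59. ] turn z -0.0 len 236.0
```

send_rows --plan '[{"travel":[36,12.5,0],"delta_rot":[0,0,0],"fingers":1},{"travel":[36,12.5,0],"delta_rot":[0,0,0],"fingers":1},{"travel":[36,12.5,0],"delta_rot":[0,0,0],"fingers":1},{"travel":[36,12.5,0],"delta_rot":[0,0,0],"fingers":1},{"travel":[36,12.5,0],"delta_rot":[0,0,0],"fingers":1},{"travel":[35,12,0],"delta_rot":[0,0,0],"fingers":1},{"travel":[0,0,25],"delta_rot":[0,0,0],"fingers":1},{"travel":[0,0,20],"delta_rot":[0,0,0],"fingers":1},{"travel":[0,0,10],"delta_rot":[0,0,0],"fingers":1},{"travel":[0,0,4],"delta_rot":[0,0,0],"fingers":1},{"travel":[0,0,2],"delta_rot":[0,0,0],"fingers":1},{"travel":[0,0,0],"delta_rot":[0,0,0],"fingers":1}]'

```text
clock: 6.58
eef_pos: [467.6, 245.5, 35.9]
eef_rot: [3.141, -0.0, 1.86]
wrist_force: [-0.2, -0.4, -1.9]
finger_gap: 49.9
```

send_rows --plan '[{"travel":[0,0,1],"delta_rot":[0,0,0],"fingers":1},{"travel":[0,0,0],"delta_rot":[0,0,0],"fingers":-1},{"travel":[0,0,0],"delta_rot":[0,0,0],"fingers":-1},{"travel":[0,0,0],"delta_rot":[0,0,0],"fingers":-1},{"travel":[0,0,0],"delta_rot":[0,0,0],"fingers":-1},{"travel":[0,0,0],"delta_rot":[0,0,0],"fingers":-1},{"travel":[0,0,-15],"delta_rot":[0,0,0],"fingers":-1},{"travel":[0,0,-35],"delta_rot":[0,0,0],"fingers":-1},{"travel":[0,0,-40],"delta_rot":[0,0,0],"fingers":-1}]'

```text
clock: 7.7
eef_pos: [467.2, 245.4, 126.2]
eef_rot: [-3.141, 0.0, 1.86]
wrist_force: [-0.1, 0.3, -0.6]
finger_gap: 94.0
```

```bash
python3 - <<'E'
from h import *
c=grab("top"); P=cloud(c); rect("block on mat top",near(P,c["z_map"],467,246,80,45,70))
c=grab("scene"); P=cloud(c); rect("scene",near(P,c["z_map"],467,246,80,45,70))
print(manip.read_state()["eef_pos"]); step(651,-152,128,106.6)
E
```

```text
block on mat top 532 c [474.4 221.9] s [49.9 48.2] ang 16.7 medz 56.9
scene 775 c [467.3 245.5] s [ 53.1 100.7] ang 16.6 medz 55.6
[469.09449945 246.27888311 129.49675274]
travel [-433.6   60.5    1.5] turn z -0.0 len 438.0
```

send_rows --plan '[{"travel":[-39.4,5.5,-2],"delta_rot":[0,0,0],"fingers":-1},{"travel":[-39.4,5.5,-2],"delta_rot":[0,0,0],"fingers":-1},{"travel":[-39.4,5.5,0],"delta_rot":[0,0,0],"fingers":-1},{"travel":[-39.4,5.5,0],"delta_rot":[0,0,0],"fingers":-1},{"travel":[-39.4,5.5,0],"delta_rot":[0,0,0],"fingers":-1},{"travel":[-39.4,5.5,0],"delta_rot":[0,0,0],"fingers":-1},{"travel":[-39.4,5.5,0],"delta_rot":[0,0,0],"fingers":-1},{"travel":[-39.4,5.5,0],"delta_rot":[0,0,0],"fingers":-1},{"travel":[-39.4,5.5,0],"delta_rot":[0,0,0],"fingers":-1},{"travel":[-39.4,5.5,0],"delta_rot":[0,0,0],"fingers":-1},{"travel":[-39.6,5.5,0],"delta_rot":[0,0,0],"fingers":-1},{"travel":[0,0,0],"delta_rot":[0,0,0],"fingers":-1}]'

```text
clock: 9.3
eef_pos: [649.2, -155.1, 127.9]
eef_rot: [-3.141, -0.0, 1.858]
wrist_force: [0.1, 0.5, -0.1]
finger_gap: 93.9
```

```bash
python3 - <<'E'
from h import *
c=grab("wrist"); P=cloud(c); z=c["z_map"]; cv2.imwrite("pics/w2.png",c["color"][...,::-1])
rect("collar",near(P,z,651,-152,45,58,75)); rect("shoulder",near(P,z,651,-152,45,42,54)); print(c["st"]["eef_pos"])
V=c["color"].max(-1); m=(V<110)&(P[...,2]<16)&(np.hypot(P[...,0]-651,P[...,1]+142)<95)
E
```

```text
collar 1429 c [ 652.4 -155. ] s [30.8 31.2] ang 55.7 medz 64.6
shoulder 1629 c [ 652.6 -154.6] s [49.1 48.2] ang 16.9 medz 50.4
[ 649.19589894 -155.09581862  127.94014146]
```

View pics/w2.png

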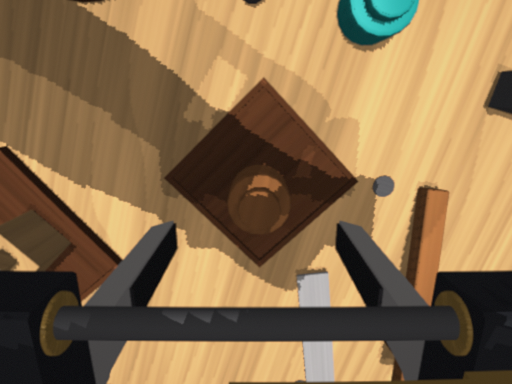

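The wrist view shows the foot (259,205) near the jaw centreline, and nothing is in the way of the fingers.

send_rows --plan '[{"travel":[1,3,30],"delta_rot":[0,0,0],"fingers":-1},{"travel":[0,0,30],"delta_rot":[0,0,0],"fingers":-1},{"travel":[0,0,22],"delta_rot":[0,0,0],"fingers":-1},{"travel":[0,0,12],"delta_rot":[0,0,0],"fingers":-1},{"travel":[0,0,0],"delta_rot":[0,0,0],"fingers":1},{"travel":[0,0,0],"delta_rot":[0,0,0],"fingers":1},{"travel":[0,0,0],"delta_rot":[0,0,0],"fingers":1},{"travel":[0,0,0],"delta_rot":[0,0,0],"fingers":1},{"travel":[0,0,0],"delta_rot":[0,0,0],"fingers":1},{"travel":[0,0,0],"delta_rot":[0,0,0],"fingers":1}]'

```text
clock: 10.6
eef_pos: [651.8, -151.1, 34.8]
eef_rot: [3.141, 0.0, 1.86]
wrist_force: [-0.8, -0.1, 2.5]
finger_gap: 49.8
```

```bash
python3 - <<'E'
from h import *
s=manip.read_state(); print(s["eef_pos"],s["finger_gap"]); step(457.2,21,90,106.6)
E
```

```text
[ 651.80247606 -151.05487367   34.75790982] 49.81641348708799
travel [ 220.5 -137.3  -55.2] turn z -0.0 len 266.0
```

send_rows --plan '[{"travel":[0,0,-15],"delta_rot":[0,0,0],"fingers":1},{"travel":[0,0,-25],"delta_rot":[0,0,0],"fingers":1},{"travel":[0,0,-20],"delta_rot":[0,0,0],"fingers":1},{"travel":[31.7,-19.6,0],"delta_rot":[0,0,0],"fingers":1},{"travel":[31.7,-19.6,0],"delta_rot":[0,0,0],"fingers":1},{"travel":[31.7,-19.6,0],"delta_rot":[0,0,0],"fingers":1},{"travel":[31.7,-19.6,0],"delta_rot":[0,0,0],"fingers":1},{"travel":[31.7,-19.6,0],"delta_rot":[0,0,0],"fingers":1},{"travel":[31.7,-19.6,0],"delta_rot":[0,0,0],"fingers":1},{"travel":[31.7,-19.6,0],"delta_rot":[0,0,0],"fingers":1},{"travel":[0,0,0],"delta_rot":[0,0,0],"fingers":1},{"travel":[0,0,25],"delta_rot":[0,0,0],"fingers":1},{"travel":[0,0,20],"delta_rot":[0,0,0],"fingers":1},{"travel":[0,0,10],"delta_rot":[0,0,0],"fingers":1},{"travel":[0,0,4],"delta_rot":[0,0,0],"fingers":1},{"travel":[0,0,0],"delta_rot":[0,0,0],"fingers":1}]'

```text
clock: 12.6
eef_pos: [457.2, 22.4, 35.8]
eef_rot: [3.141, 0.0, 1.86]
wrist_force: [-0.4, 0.2, -0.3]
finger_gap: 49.8
```

send_rows --plan '[{"travel":[0,0,1],"delta_rot":[0,0,0],"fingers":1},{"travel":[0,0,0],"delta_rot":[0,0,0],"fingers":-1},{"travel":[0,0,0],"delta_rot":[0,0,0],"fingers":-1},{"travel":[0,0,0],"delta_rot":[0,0,0],"fingers":-1},{"travel":[0,0,0],"delta_rot":[0,0,0],"fingers":-1},{"travel":[0,0,0],"delta_rot":[0,0,0],"fingers":-1},{"travel":[0,0,-20],"delta_rot":[0,0,0],"fingers":-1},{"travel":[0,0,-40],"delta_rot":[0,0,0],"fingers":-1},{"travel":[0,0,-40],"delta_rot":[0,0,0],"fingers":-1},{"travel":[0,0,0],"delta_rot":[0,0,9.4],"fingers":-1},{"travel":[0,0,0],"delta_rot":[0,0,9.4],"fingers":-1},{"travel":[0,0,0],"delta_rot":[0,0,9.4],"fingers":-1},{"travel":[0,0,0],"delta_rot":[0,0,9.4],"fingers":-1},{"travel":[0,0,0],"delta_rot":[0,0,9.0],"fingers":-1}]'

```text
clock: 14.35
eef_pos: [456.8, 22.5, 134.4]
eef_rot: [-3.141, 0.0, 1.042]
wrist_force: [0.0, -0.5, -0.6]
finger_gap: 94.1
```

```bash
python3 - <<'E'
from h import *
c=grab("scene"); P=cloud(c); z=c["z_map"]
rect("collar",near(P,z,457,22,45,58,75)); rect("shoulder",near(P,z,457,22,45,42,54)); print(manip.read_state()["eef_pos"]); step(465,-259,134,60)
E
```

```text
collar 98 c [457.9  19.9] s [29.8 28.8] ang 25.3 medz 63.3
shoulder 140 c [461.3  22.6] s [40.9 48.4] ang 45.5 medz 49.2
[456.82429436  22.51030363 134.42105183]
travel [-239.7  147.8    0.4] turn z -0.8 len 282.0
```

send_rows --plan '[{"travel":[-34.2,21.1,0],"delta_rot":[0,0,0],"fingers":-1},{"travel":[-34.2,21.1,0],"delta_rot":[0,0,0],"fingers":-1},{"travel":[-34.2,21.1,0],"delta_rot":[0,0,0],"fingers":-1},{"travel":[-34.2,21.1,0],"delta_rot":[0,0,0],"fingers":-1},{"travel":[-34.2,21.1,0],"delta_rot":[0,0,0],"fingers":-1},{"travel":[-34.2,21.1,0],"delta_rot":[0,0,0],"fingers":-1},{"travel":[-34.2,21.1,0],"delta_rot":[0,0,0],"fingers":-1},{"travel":[0,0,0],"delta_rot":[0,0,0],"fingers":-1}]'

```text
clock: 15.4
eef_pos: [464.7, -260.6, 134.2]
eef_rot: [-3.141, 0.0, 1.047]
wrist_force: [0.8, 0.9, -0.6]
finger_gap: 93.7
```

```bash
python3 - <<'E'
from h import *
c=grab("wrist"); P=cloud(c); z=c["z_map"]; cv2.imwrite("pics/w3.png",c["color"][...,::-1])
rect("tenon",near(P,z,465,-259,45,66,85)); rect("shoulder",near(P,z,465,-259,45,50,62)); print(c["st"]["eef_pos"],np.degrees(c["st"]["eef_rot"][2]))
E
```

```text
tenon 928 c [ 466.8 -261.2] s [30.3 15.3] ang 60.0 medz 74.8
shoulder 2536 c [ 466.8 -261.2] s [46.2 46. ] ang 60.5 medz 56.8
[ 464.66181722 -260.58545402  134.15879239] 59.96923741228494
```

View pics/w3.png

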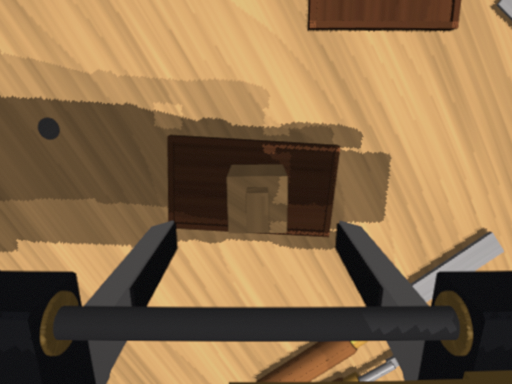

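The wrist view shows the post (257,198) square to the jaws and centred between them.

send_rows --plan '[{"travel":[0,1.5,30],"delta_rot":[0,0,0],"fingers":-1},{"travel":[0,0,30],"delta_rot":[0,0,0],"fingers":-1},{"travel":[0,0,25],"delta_rot":[0,0,0],"fingers":-1},{"travel":[0,0,14],"delta_rot":[0,0,0],"fingers":-1},{"travel":[0,0,0],"delta_rot":[0,0,0],"fingers":1},{"travel":[0,0,0],"delta_rot":[0,0,0],"fingers":1},{"travel":[0,0,0],"delta_rot":[0,0,0],"fingers":1},{"travel":[0,0,0],"delta_rot":[0,0,0],"fingers":1},{"travel":[0,0,0],"delta_rot":[0,0,0],"fingers":1},{"travel":[0,0,0],"delta_rot":[0,0,0],"fingers":1}]'

```text
clock: 16.7
eef_pos: [466.3, -259.5, 35.6]
eef_rot: [3.141, 0.0, 1.047]
wrist_force: [0.2, 0.8, 3.1]
finger_gap: 46.2
```

```bash
python3 - <<'E'
from h import *
s=manip.read_state(); print(s["eef_pos"],s["finger_gap"]); step(651,-142.5,95,60)
E
```

```text
[ 466.33574748 -259.47772348   35.62438745] 46.15198342464685
travel [193.6 101.4 -59.4] turn z -0.0 len 227.0
```

send_rows --plan '[{"travel":[0,0,-15],"delta_rot":[0,0,0],"fingers":1},{"travel":[0,0,-25],"delta_rot":[0,0,0],"fingers":1},{"travel":[0,0,-20],"delta_rot":[0,0,0],"fingers":1},{"travel":[32.3,16.9,0],"delta_rot":[0,0,0],"fingers":1},{"travel":[32.3,16.9,0],"delta_rot":[0,0,0],"fingers":1},{"travel":[32.3,16.9,0],"delta_rot":[0,0,0],"fingers":1},{"travel":[32.3,16.9,0],"delta_rot":[0,0,0],"fingers":1},{"travel":[32.3,16.9,0],"delta_rot":[0,0,0],"fingers":1},{"travel":[32.3,16.9,0],"delta_rot":[0,0,0],"fingers":1},{"travel":[0,0,0],"delta_rot":[0,0,0],"fingers":1},{"travel":[0,0,25],"delta_rot":[0,0,0],"fingers":1},{"travel":[0,0,20],"delta_rot":[0,0,0],"fingers":1},{"travel":[0,0,10],"delta_rot":[0,0,0],"fingers":1},{"travel":[0,0,4],"delta_rot":[0,0,0],"fingers":1},{"travel":[0,0,0],"delta_rot":[0,0,0],"fingers":1}]'

```text
clock: 18.58
eef_pos: [651.1, -142.5, 36.8]
eef_rot: [3.141, -0.0, 1.047]
wrist_force: [0.7, 0.7, -0.6]
finger_gap: 46.0
```

send_rows --plan '[{"travel":[0,0,1],"delta_rot":[0,0,0],"fingers":1},{"travel":[0,0,0],"delta_rot":[0,0,0],"fingers":-1},{"travel":[0,0,0],"delta_rot":[0,0,0],"fingers":-1},{"travel":[0,0,0],"delta_rot":[0,0,0],"fingers":-1},{"travel":[0,0,0],"delta_rot":[0,0,0],"fingers":-1},{"travel":[0,0,0],"delta_rot":[0,0,0],"fingers":-1},{"travel":[0,0,-20],"delta_rot":[0,0,0],"fingers":-1},{"travel":[0,0,-40],"delta_rot":[0,0,0],"fingers":-1},{"travel":[0,0,-40],"delta_rot":[0,0,0],"fingers":-1},{"travel":[0,0,0],"delta_rot":[0,0,-9.4],"fingers":-1},{"travel":[0,0,0],"delta_rot":[0,0,-9.4],"fingers":-1},{"travel":[0,0,0],"delta_rot":[0,0,-9.4],"fingers":-1},{"travel":[0,0,0],"delta_rot":[0,0,-9.4],"fingers":-1},{"travel":[0,0,0],"delta_rot":[0,0,-9.0],"fingers":-1},{"travel":[0,0,0],"delta_rot":[0,0,0],"fingers":-1}]'

```text
clock: 20.45
eef_pos: [651.2, -142.4, 136.8]
eef_rot: [3.14, 0.001, 1.859]
wrist_force: [-0.6, -0.1, -0.1]
finger_gap: 94.5
```

```bash
python3 - <<'E'
from h import *
c=grab("scene"); P=cloud(c); z=c["z_map"]
rect("tenon",near(P,z,651,-142,45,66,85)); rect("shoulder",near(P,z,651,-142,45,50,62)); rect("block",near(P,z,467,246,80,45,70));print(manip.read_state()["eef_pos"]); step(467.5,245.5,135,106.6)
E
```

```text
tenon 70 c [ 649.9 -144.1] s [32.9 15.4] ang 57.5 medz 73.4
shoulder 204 c [ 650.3 -143.4] s [50.2 45.5] ang 59.1 medz 56.2
block 914 c [468.6 245.8] s [ 55.3 100.8] ang 17.3 medz 55.4
[ 651.20725517 -142.37330886  136.60459863]
travel [424.2 -65.2   1.6] turn z -0.2 len 429.0
```

send_rows --plan '[{"travel":[38.6,-5.9,0],"delta_rot":[0,0,0],"fingers":-1},{"travel":[38.6,-5.9,0],"delta_rot":[0,0,0],"fingers":-1},{"travel":[38.6,-5.9,0],"delta_rot":[0,0,0],"fingers":-1},{"travel":[38.6,-5.9,0],"delta_rot":[0,0,0],"fingers":-1},{"travel":[38.6,-5.9,0],"delta_rot":[0,0,0],"fingers":-1},{"travel":[38.6,-5.9,0],"delta_rot":[0,0,0],"fingers":-1},{"travel":[38.6,-5.9,0],"delta_rot":[0,0,0],"fingers":-1},{"travel":[38.6,-5.9,0],"delta_rot":[0,0,0],"fingers":-1},{"travel":[38.6,-5.9,0],"delta_rot":[0,0,0],"fingers":-1},{"travel":[38.6,-5.9,0],"delta_rot":[0,0,0],"fingers":-1},{"travel":[38.6,-5.9,0],"delta_rot":[0,0,0],"fingers":-1},{"travel":[0,0,0],"delta_rot":[0,0,0],"fingers":-1}]'

```text
clock: 22.0
eef_pos: [466.9, 247.8, 136.1]
eef_rot: [3.141, -0.0, 1.86]
wrist_force: [0.3, -0.1, 0.4]
finger_gap: 93.8
```

```bash
python3 - <<'E'
from h import *
c=grab("wrist"); P=cloud(c); z=c["z_map"]
rect("block",near(P,z,468,246,80,45,70)); print(c["st"]["eef_pos"],np.degrees(c["st"]["eef_rot"][2]))
E
```

```text
block 7973 c [468.8 245.6] s [ 50.  100.5] ang 16.7 medz 56.8
[466.8762167  247.80304912 136.07143781] 106.55567398611535
```

send_rows --plan '[{"travel":[-2.4,0.9,30],"delta_rot":[0,0,0],"fingers":-1},{"travel":[0,0,30],"delta_rot":[0,0,0],"fingers":-1},{"travel":[0,0,26],"delta_rot":[0,0,0],"fingers":-1},{"travel":[0,0,14],"delta_rot":[0,0,0],"fingers":-1},{"travel":[0,0,0],"delta_rot":[0,0,0],"fingers":1},{"travel":[0,0,0],"delta_rot":[0,0,0],"fingers":1},{"travel":[0,0,0],"delta_rot":[0,0,0],"fingers":1},{"travel":[0,0,0],"delta_rot":[0,0,0],"fingers":1},{"travel":[0,0,0],"delta_rot":[0,0,0],"fingers":1},{"travel":[0,0,0],"delta_rot":[0,0,0],"fingers":1},{"travel":[0,0,-15],"delta_rot":[0,0,0],"fingers":1},{"travel":[0,0,-35],"delta_rot":[0,0,0],"fingers":1},{"travel":[0,0,-40],"delta_rot":[0,0,0],"fingers":1},{"travel":[0,0,-10],"delta_rot":[0,0,-10],"fingers":1},{"travel":[0,0,0],"delta_rot":[0,0,-10],"fingers":1},{"travel":[0,0,0],"delta_rot":[0,0,-10],"fingers":1},{"travel":[0,0,0],"delta_rot":[0,0,-9.8],"fingers":1},{"travel":[0,0,0],"delta_rot":[0,0,0],"fingers":1}]'

```text
clock: 24.3
eef_pos: [469.2, 244.1, 136.1]
eef_rot: [3.141, 0.0, 2.554]
wrist_force: [-0.4, 0.5, -1.5]
finger_gap: 50.1
```

```bash
python3 - <<'E'
from h import *
s=manip.read_state(); print(s["eef_pos"],s["finger_gap"],s["wrist_force"],s["joints"]); step(462.5,-256.5,s["eef_pos"][2],146.4)
E
```

```text
[469.19547584 244.06518319 136.09481704] 50.05353886625671 [-0.39253443  0.49530947 -1.48243707] [ 4.10384255e-01  3.44171932e-01  1.68004913e+00  3.90622842e-05
  1.11692529e+00 -5.72648331e-01]
travel [-271.4 -420.6   -0. ] turn z -0.1 len 501.0
```

send_rows --plan '[{"travel":[-20.9,-32.4,0],"delta_rot":[0,0,0],"fingers":1},{"travel":[-20.9,-32.4,0],"delta_rot":[0,0,0],"fingers":1},{"travel":[-20.9,-32.4,0],"delta_rot":[0,0,0],"fingers":1},{"travel":[-20.9,-32.4,0],"delta_rot":[0,0,0],"fingers":1},{"travel":[-20.9,-32.4,0],"delta_rot":[0,0,0],"fingers":1},{"travel":[-20.9,-32.4,0],"delta_rot":[0,0,0],"fingers":1},{"travel":[-20.9,-32.4,0],"delta_rot":[0,0,0],"fingers":1},{"travel":[-20.9,-32.4,0],"delta_rot":[0,0,0],"fingers":1},{"travel":[-20.9,-32.4,0],"delta_rot":[0,0,0],"fingers":1},{"travel":[-20.9,-32.4,0],"delta_rot":[0,0,0],"fingers":1},{"travel":[-20.9,-32.4,0],"delta_rot":[0,0,0],"fingers":1},{"travel":[-20.9,-32.4,0],"delta_rot":[0,0,0],"fingers":1},{"travel":[-20.9,-32.4,0],"delta_rot":[0,0,0],"fingers":1},{"travel":[0,0,0],"delta_rot":[0,0,0],"fingers":1},{"travel":[0,0,0],"delta_rot":[0,0,0],"fingers":1}]'

```text
clock: 26.18
eef_pos: [462.2, -256.7, 135.5]
eef_rot: [3.141, -0.0, 2.552]
wrist_force: [0.2, 0.1, -1.2]
finger_gap: 49.4
```

```bash
python3 - <<'E'
from h import *
c=grab("wrist"); P=cloud(c); z=c["z_map"]; cv2.imwrite("pics/w4.png",c["color"][...,::-1])
print(c["st"]["eef_pos"],np.degrees(c["st"]["eef_rot"][2]))
rect("block",near(P,z,463,-257,80,135,180))
E
```

```text
[ 462.17421583 -256.74987016  135.54582162] 146.2279493618352
block 20054 c [ 461.9 -255.9] s [ 74.2 100.7] ang 56.2 medz 156.6
```

View pics/w4.png

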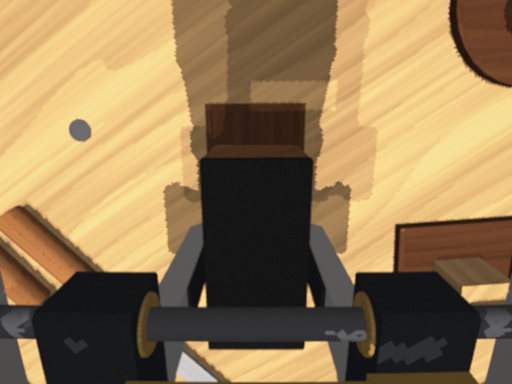

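The wrist view shows the block lined up with the long tray (tray edges 206 to 305, block centre about 256).

send_rows --plan '[{"travel":[0,0,35],"delta_rot":[0,0,0],"fingers":1},{"travel":[0,0,30],"delta_rot":[0,0,0],"fingers":1},{"travel":[0,0,20],"delta_rot":[0,0,0],"fingers":1},{"travel":[0,0,8],"delta_rot":[0,0,0],"fingers":1},{"travel":[0,0,3],"delta_rot":[0,0,0],"fingers":1},{"travel":[0,0,1],"delta_rot":[0,0,0],"fingers":1},{"travel":[0,0,0],"delta_rot":[0,0,0],"fingers":1}]'

```text
clock: 27.1
eef_pos: [462.5, -257.2, 39.0]
eef_rot: [3.142, 0.001, 2.555]
wrist_force: [0.1, 0.5, -1.9]
finger_gap: 49.9
```

Release, rise, and move back towards the base so the view is clear.

send_rows --plan '[{"travel":[0,0,0.7],"delta_rot":[0,0,0],"fingers":1},{"travel":[0,0,0],"delta_rot":[0,0,0],"fingers":-1},{"travel":[0,0,0],"delta_rot":[0,0,0],"fingers":-1},{"travel":[0,0,0],"delta_rot":[0,0,0],"fingers":-1},{"travel":[0,0,0],"delta_rot":[0,0,0],"fingers":-1},{"travel":[0,0,0],"delta_rot":[0,0,0],"fingers":-1},{"travel":[0,0,-20],"delta_rot":[0,0,0],"fingers":-1},{"travel":[0,0,-40],"delta_rot":[0,0,0],"fingers":-1},{"travel":[0,0,-40],"delta_rot":[0,0,0],"fingers":-1},{"travel":[0,-35,-30],"delta_rot":[0,0,0],"fingers":-1},{"travel":[0,-35,-20],"delta_rot":[0,0,0],"fingers":-1},{"travel":[0,-35,0],"delta_rot":[0,0,0],"fingers":-1},{"travel":[0,0,0],"delta_rot":[0,0,0],"fingers":-1},{"travel":[0,0,0],"delta_rot":[0,0,0],"fingers":-1}]'

```text
clock: 28.85
eef_pos: [404.3, -344.2, 187.5]
eef_rot: [3.141, -0.0, 2.555]
wrist_force: [-0.3, 1.2, -0.6]
finger_gap: 93.8
```

```bash
python3 - <<'E'
from h import *
for n in ("top","scene"):
    c=grab(n); P=cloud(c); z=c["z_map"]; cv2.imwrite(f"pics/{n}_end.png",c["color"][...,::-1])
    rect(n+" foot collar",near(P,z,457,22,45,58,75)); rect("tenon",near(P,z,651,-142,45,66,85)); rect("post",near(P,z,651,-142,45,50,62))
    rect("block",near(P,z,463,-256,75,50,70)); rect("glue",near(P,z,645,111,45,30,140)); rect("mat",near(P,z,467,246,60,15,90))
print(manip.read_state()["eef_pos"])
E
```

```text
top foot collar 168 c [457.6  22.5] s [28.1 30.1] ang 2.1 medz 64.8
tenon 114 c [ 649.8 -141.2] s [29.8 16.7] ang 61.2 medz 74.5
post 323 c [ 650.1 -141.5] s [46. 47.] ang 59.9 medz 56.8
block 1075 c [ 460.1 -254. ] s [ 52.  101.4] ang 55.6 medz 58.9
glue 449 c [643.  111.5] s [42.6 47. ] ang 16.6 medz 81.2
mat none
scene foot collar 103 c [457.9  18.8] s [32.  27.7] ang 48.7 medz 63.3
tenon 70 c [ 649.3 -145.3] s [35.1 15.5] ang 57.7 medz 73.8
post 207 c [ 649.9 -143.8] s [51.1 45.5] ang 57.4 medz 56.0
block 481 c [ 459.3 -256.1] s [56.6 99.3] ang 55.3 medz 57.7
glue 575 c [650.  116.2] s [38.8 47.1] ang 49.2 medz 75.7
mat none
[ 404.58258695 -343.87431148  187.58307517]
```

View pics/top_end.png

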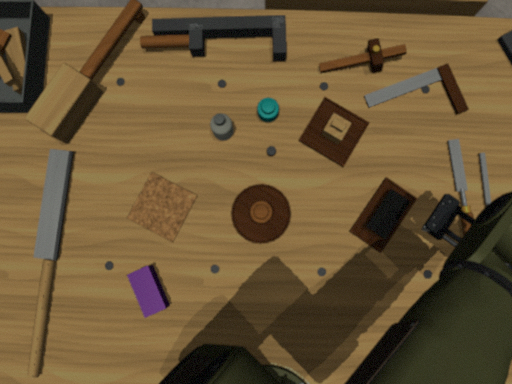

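View pics/scene_end.png

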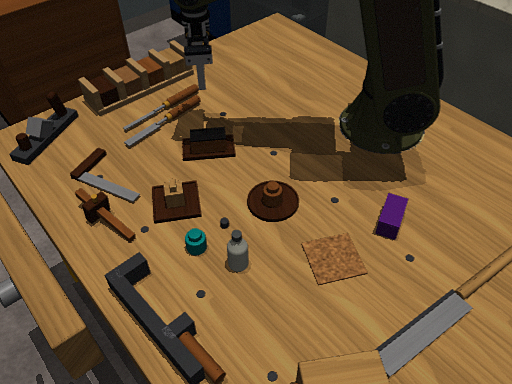

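Both end views show the foot in the dish (top view 261,212), the post in the square tray (336,125) and the block lengthwise in the long tray (386,212). The mat is empty and the glue has not moved.

```bash
python3 -c "
from cell import manip
print(manip.sign_off())"
```

```text
the job is handed in; nothing more can be done
None
```

All three pieces are back in their own trays and the job is handed in, at about 29 s on the robot's clock. I set the block down on the cork mat first, then moved the foot to the round dish, the post to the square tray, and the block from the mat to the long tray.

The last checks used the top and scene cameras:

| Piece | Offset from tray centre | Piece top above the bench |
|---|---|---|
| Foot | 1–3 mm | 63–65 mm (expected 64) |
| Post | 1–4 mm | 74 mm (expected 74) |
| Block | 3–4 mm | 58–59 mm (expected 58) |

- **Block alignment:** it lies within about 1° of the tray's long axis.
- **Mat and glue:** the mat is empty and the glue bottle reads within 1 mm of where it stood at the start.
- **Gripper:** it is open and clear of everything.
- **Disagreements:** the two cameras differed by up to about 4 mm on the same piece, well inside the 15 mm limit. No check failed.

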